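# Clear the wardrobe ledge into its bay and latch the gate

### The arm

A 6-joint arm with a two-finger parallel gripper is mounted at the origin on the work surface. World frame = base frame: x ahead of the robot, y to its left, z up, the work surface at z = 0. Lengths are in m, angles in rad, forces in N, time in s.
With the tool pointing down it reaches from about 0.35 to 0.975 m from the base axis. Payload 4.9 kg.
Tool frame: the origin (TCP) lies at the very end of the fingers, on their centre line; the grasp point (between the pads) lies 19 mm behind it; x points along the fingers, y is the direction in which the jaws open and shut, and the axes are right-handed (so a half turn about x gives the same grasp; the last joint's range is limited). The gripper opens to 85 mm and grips with 20 to 120 N. Pads are 22 mm wide; open, the fingers measure 114 mm over their backs; the gripper's body (76 mm by 85 mm) begins 54 mm behind the grasp point. The pads swing forward as they close: fully open they stand 13 mm farther back than shut.
Start: joints at [-1.466, 0.053, 1.613, -0, 1.476, -0.119], TCP at [0.139, -0.609, 0.231] pointing down, gripper open.
Joint ranges: [-3.01, 3.01], [-1.01, 2.22], [0.06, 2.58], [-1.02, 4.17], [0.09, 2.62], [-3.14, 3.14]. Speed limits (rad/s): [2.57, 2.57, 3.14, 3.14, 3.14, 3.14].

### API

Orientations are given as a unit quaternion [w, x, y, z].
In Python, from plant import manip gives the robot as it stands.
- The arm moves only by the tool play_rows, never from a script. Its argument "plan" is a list of rows, each a list of 5 numbers: the shift along the tool's x, y, z in mm, then the turn about the tool's x in rad, then the closure, from -1 (fully open) to 1 (shut). A call has 1 to 8 rows; each row is the pose to reach, as a shift and turn from the pose commanded when the call began, along the tool's axes at that moment; what a row does not reach only later rows make up. A row lasts 1/8 s, in which the tool goes at most 62.5 mm and 10.7 degrees, less where a joint would pass 70% of its speed; a pose out of reach is approached as far as the arm can. A call with a gripper value outside its range is refused whole. The fingers move at their own pace and stop on an object; the grip force is fixed at half the most. Time passes only in rows, so rows that repeat a pose let the fingers close. It gives the time, the measured TCP pose, the force and the opening at its end, in the units of the state.
- manip.state(): the state, without advancing time (a new reading comes with each control period).
- manip.grab_frame(name): name is "scene" or "top" or "wrist"; returns a dict with "img" (400x640x3 uint8, red, green, blue), "range_z" (400x640 float32, m along the optical axis (not along the pixel's ray), 0 where there is no reading), "fx", "fy", "cx", "cy" (pixels), "k1" (the pictures are not rectified: a ray, as slopes to the right and down, at radius r is drawn at 1 + k1 r^2 times it, then the intrinsics apply), "origin" and "rotation" of the camera in the world. Camera axes: x right, y up, looking along -z (the intrinsics and any distortion apply to the point x, -y, -z); pixel columns grow to the right and rows downward; lengths in m; the calibration is good to about 2 mm. A picture is of the moment at which its call begins.
- manip.job_done(): hands the job in, once; it reports no verdict.
The state is a dict: "time": time; "joint_pos": joint angles; "joint_vel": joint speeds; "joint_efforts": joint torques, N m; "tool_pos": TCP position; "tool_rot": TCP orientation; "contact_force": force on the tool from outside, world axes, zero at the start; "ft_torque": the same for the moment, N m; "gripper_width": opening from 0.0 (shut) to 1.0 (fully open).
Only numpy, scipy, OpenCV 4.12 (cv2) and the standard library are available. Lean on these libraries where they do the work, as an engineer would, in place of code of your own. Each camera call takes 0.05 s, during which the arm holds its last target. There are 200 camera calls.

### The job

Tidy up the top of the wardrobe: lift the battery lamp by its handle off its low stand and set it upright, wholly on the round rubber mat, push the square metal tin fully home and square into the corner of the steel bay diagonally opposite the gate's hinge, and put every blue soap case and white cream jar that is there flat and right way up on the floor of the bay. When all that is done, and not before, push the bay's open gate shut until it clicks onto its catch. Do not tip the lamp over, and leave the spray can, the mug of pens and the mirror where they are.

Things in the scene. Friction and masses are not known exactly. Their poses are not given: they have to be found in the camera images.
- bay: Low open-topped sheet-steel bay, fixed. Origin on the ledge at the centre of its floor (3 mm thick), z up. Inner faces: x = -115 and +115 mm, y = +130 mm (back), walls 50 mm high, 4 mm thick; the -y side is open but for a sill 20 mm high at y = -130, where the gate hangs. A catch post 30 mm square, 82 mm high stands outside the front corner at x = 143, y = -146 mm.
- bay_corner (a point): The inner corner of the bay where the tin belongs (bay +x, +y), at floor height.
- bay_hinge (a point): The gate's upright hinge axis, at ledge height: x = -115, y = -138 mm in the bay's frame.
- stand: The lamp's stand: fixed steel disc 92 mm across, 16 mm high, origin at the centre of its underside, at x = -8, y = -220 mm in the bay's frame. The gate swings over the stand, but not past a lamp standing on it.
- gate (a joint): Angle (rad) of the grey gate: 0 shut, growing as it swings out to bay -y; starts at 1.15 to 1.4. Panel 8 mm thick, 224 mm long from hinge axis, 24 to 74 mm above the ledge. It stays where it is left. From 0.085 a sprung roller catch resists (about 4 N at the free end); past 0.035 it pulls the gate to 0 and holds it.
- gate_edge (a point): Point on the gate's outer face (the face to push), 200 mm from the hinge axis, 49 mm above the ledge. With the gate shut it is at x = 85, y = -142 mm in the bay's frame.
- lamp: White plastic battery lamp with a small toggle switch, 74 mm across, 137 mm high over its handle, about 350 g. Origin at the centre of its underside, z up. It starts upright on the stand (16 mm up).
- lamp_handle (a point): Middle of the lamp's handle bar, 130 mm above the lamp's underside: a fixed bar of 14 x 14 mm section along the lamp's y, 68 mm long on two uprights (52 mm free between them), its underside 33 mm above the lamp's top.
- mat: Round dark rubber mat, 120 mm across and 4 mm thick, fixed to the ledge. Origin at the centre of its underside.
- tin: Square flat metal tin with a pale panel on its lid, 100 x 100 x 48 mm, about 400 g, too wide to grip; it lies askew (up to 0.3 rad) in the bay. Origin at the centre of its underside, x and y along its sides. Fully home its origin is at x = 65, y = 80 mm in the bay's frame.
- case1: Blue plastic soap case, 90 (x) x 56 (y) x 34 (z) mm, about 120 g. Origin at the centre of its underside. May be absent.
- case2: As case1. May be absent.
- jar1: White plastic cream jar with a screw lid, 48 mm across and 42 mm high, about 110 g. Origin at the centre of its underside, z up. May be absent.
- jar2: As jar1. May be absent.
- spray_can: Green spray can, 54 mm across, 190 mm high; bystander. Origin at the centre of its underside.
- pen_mug: White ceramic mug of pens, 80 mm across, 92 mm high (pens to 145 mm); bystander. Origin at the centre of its underside.
- mirror: Small steel mirror upright on its foot, 120 mm wide and 160 mm high; bystander. Origin at the centre of its underside.
Things that resemble listed ones, but are neither listed nor needed, are in the scene too. Several things look just like the tin: the one meant starts farthest to the robot's right.

How it is judged:
By the outcome, as a careful person would: the job done as asked, in the order asked, and still so for the second after the job is handed in, with the robot touching nothing.
Of case1, case2, jar1, jar2 only 2 to 4 are there at a start; the rules pass over those that are not, and their reading is None.
At some moment in a run one of case1, case2, jar1, jar2 may be knocked a few centimetres aside while the robot is not near it.
It also fails if it takes over 210 s, if anything falls off the work surface, if the arm or the gripper's body presses on something with over 40 N, if the wrist force passes 120 N, or if a joint passes its speed limit or range.

## Working session

There is one attempt and no reset: what is moved stays moved. The work goes in short steps, Python scripts to look and compute and a tool call to move; the robot and the scene stay as the last step left them, time stands still between calls to the robot, and variables do not carry over. Pictures are saved under pics/ and viewed, about 12 in all and at most 16, crops included, and the job is handed in when it is done.

Besides the shell and the picture viewer there is one more tool, called after "Call:" in YAML: its name, and indented under it one key for each argument. play_rows: Moves the arm, as the interface text tells. Its arguments: {"type":"object","properties":{"plan":{"type":"array"}},"required":["plan"]}

```bash
ls; mkdir -p pics; cat > h.py <<'E'
import numpy as np, cv2
from plant import manip
def grab(n,save=None):
    f=manip.grab_frame(n)
    if save: cv2.imwrite(f'pics/{save}.png',f['img'][:,:,::-1])
    np.savez(f'/tmp/{save or n}.npz',**f); return f
def load(n): return dict(np.load(f'/tmp/{n}.npz'))
def slopes(f,u,v):
    x=(np.asarray(u,float)-f['cx'])/f['fx'];y=(np.asarray(v,float)-f['cy'])/f['fy']
    a,b=x,y
    for _ in range(10):
        s=1+f['k1']*(a*a+b*b);a,b=x/s,y/s
    return a,b
def ray(f,u,v):
    a,b=slopes(f,u,v)
    return np.stack([a,-b,-np.ones_like(a)],-1)@np.array(f['rotation']).T
def plane(f,u,v,z):
    d=ray(f,u,v);o=np.array(f['origin']);return o+d*((z-o[2])/d[...,2])[...,None]
def pts(f):
    v,u=np.mgrid[0:400,0:640]
    P=np.array(f['origin'])+ray(f,u,v)*f['range_z'][...,None]
    P[f['range_z']==0]=np.nan;return P
def proj(f,p):
    q=(np.asarray(p)-f['origin'])@np.array(f['rotation']);a=q[...,0]/-q[...,2];b=-q[...,1]/-q[...,2]
    s=1+f['k1']*(a*a+b*b);return np.stack([f['cx']+f['fx']*a*s,f['cy']+f['fy']*b*s],-1)
E
python3 - <<'E'
from h import *
print(manip.state())
for n in('top','scene'):
    f=grab(n,n+'0');print(n,f['origin'],np.round(f['rotation'],3).tolist(),f['fx'],f['k1'],f['range_z'].min(),f['range_z'].max())
E
```

```text
pics
{'time': 0.0, 'joint_pos': array([-1.46599447e+00,  5.33844898e-02,  1.61431960e+00, -1.41111200e-05,
        1.47598714e+00, -1.19017095e-01]), 'joint_vel': array([-0.00016159,  0.00051086, -0.00026396, -0.00115472, -0.00050226,
        0.00031526]), 'joint_efforts': array([-4.08384412e-04, -3.93682337e+01, -3.70180070e+01, -9.47489843e-05,
        6.95703246e-03, -3.24923597e-06]), 'tool_pos': array([ 0.13864146, -0.60878154,  0.2300306 ]), 'tool_rot': array([ 0.07822534,  0.70268346,  0.07970929, -0.70268285]), 'contact_force': array([ 0.19452202, -0.27550952, -0.65079888]), 'ft_torque': array([-0.06088087,  0.00835387, -0.00231681]), 'gripper_width': 1.0035097088611284}
top [0.37727016 0.05324426 1.65006524] [0.714, 0.038, -0.038, -0.698] 463.791221505474 -0.05099375532708194 0.0 2.5556684
scene [ 1.04906322 -0.80264455  1.04344124] [0.89, 0.379, 0.106, 0.233] 502.5190949378095 0.024500085577184916 0.0 3.3520548
```

View pics/top0.png

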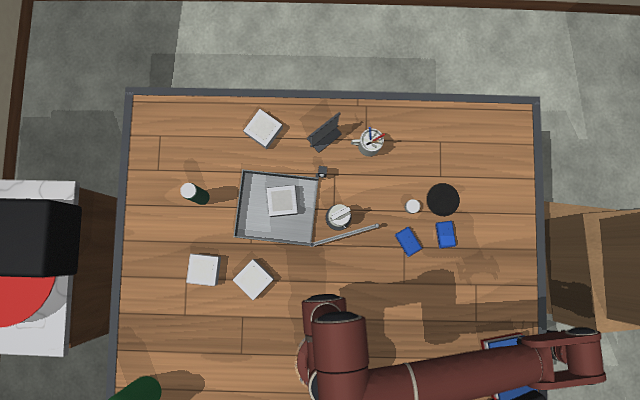

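View pics/scene0.png

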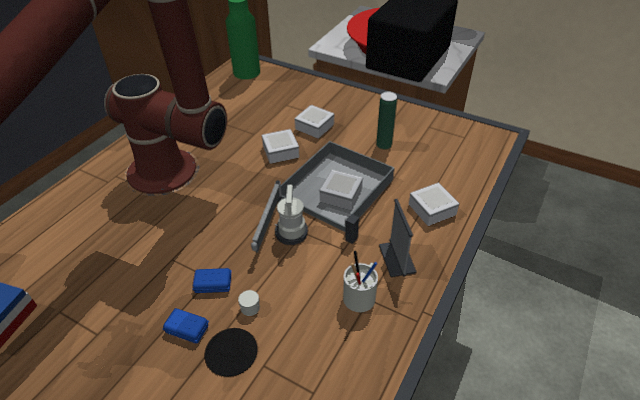

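Top view: bay with its tin (282,200), hinge (314,245), catch post (322,172), gate to (380,226), lamp (339,216), mat (443,199), jar (413,206), cases (408,241) and (446,235). Tin look-alikes are at (263,127), (204,270) and (254,279). The one at (282,200) is farthest right and lies in the bay, so it's my choice. The rotation is a quaternion, so I'll fix that and measure.

```bash
cat >> h.py <<'E'
from scipy.spatial.transform import Rotation as R
def _fix(f):
    q=np.array(f['rotation'])
    if q.shape==(4,): f['rotation']=R.from_quat(q[[1,2,3,0]]).as_matrix()
    return f
_g,_l=grab,load
def grab(n,save=None): return _fix(_g(n,save))
def load(n): return _fix(_l(n))
def toolR(): return R.from_quat(np.array(manip.state()['tool_rot'])[[1,2,3,0]]).as_matrix()
E
python3 - <<'E'
from h import *
f=load('top0');P=pts(f);im=f['img'];hsv=cv2.cvtColor(im,cv2.COLOR_RGB2HSV)
print(np.round(P[150:260:25,200:480:40],3)[...,2])
print('quat axes',np.round(toolR(),3))
def rep(name,m,z):
    n,l,s,c=cv2.connectedComponentsWithStats(m.astype(np.uint8))
    for i in range(1,n):
        if s[i,4]<60: continue
        cs,_=cv2.findContours((l==i).astype(np.uint8),0,2)
        q=plane(f,cs[0][:,0,0],cs[0][:,0,1],z)[:,:2].astype(np.float32)
        (cx,cy),(w,h),a=cv2.minAreaRect(q*1000)
        print(name,np.round(c[i]),'area',s[i,4],'ctr',round(cx),round(cy),'wh',round(w),round(h),'ang',round(a,1),'z',np.round(np.nanmedian(P[l==i][:,2]),3))
H,S,V=hsv[...,0],hsv[...,1],hsv[...,2]
rep('blue',(H>100)&(H<130)&(S>140)&(V>60),.034)
w=(S<40)&(V>150); w[:,:130]=0;w[:,540:]=0;w[:100]=0
rep('white',w,.045)
d=(V<45);d[:,:130]=0;d[:,540:]=0;d[:100]=0;d[290:]=0
rep('dark',d,.004)
for uv,z,n in[((243,172),.05,'bayNW'),((319,180),.02,'NE'),((314,245),.05,'SE'),((236,236),.05,'SW'),((322,172),.082,'post'),((380,226),.074,'gateend')]: print(n,np.round(plane(f,*uv,z),3))
cv2.imwrite('pics/c1.png',cv2.resize(im[150:265,225:475],None,fx=3.2,fy=3.2,interpolation=3)[:,:,::-1])
E
```

```text
[[ 0.    -0.     0.007  0.012  0.014 -0.003 -0.007]
 [-0.001  0.007  0.024  0.074 -0.003 -0.     0.003]
 [ 0.1    0.029  0.058  0.006 -0.002  0.008  0.004]
 [ 0.007  0.01   0.003  0.003  0.002  0.006  0.037]
 [ 0.009  0.005  0.001 -0.003  0.01   0.005 -0.   ]]
quat axes [[-0.     0.222 -0.975]
 [ 0.002 -0.975 -0.222]
 [-1.    -0.002 -0.   ]]
blue [445. 234.] area 416 ctr 451 -402 wh 89 57 ang 8.8 z 0.035
blue [408. 241.] area 408 ctr 423 -270 wh 88 58 ang 31.8 z 0.035
blue [503. 343.] area 164 ctr 80 -601 wh 22 103 ang 8.3 z 0.076
blue [514. 393.] area 255 ctr -87 -651 wh 29 135 ang 15.6 z 0.076
white [262. 127.] area 761 ctr 815 249 wh 99 99 ang 55.4 z 0.051
white [368. 141.] area 245 ctr 779 -129 wh 99 70 ang 60.4 z 0.079
white [279. 208.] area 3606 ctr 529 176 wh 227 216 ang 84.8 z 0.006
white [188. 190.] area 185 ctr 584 504 wh 49 53 ang 1.3 z 0.192
white [413. 206.] area 154 ctr 547 -284 wh 46 46 ang 0.1 z 0.043
white [339. 214.] area 315 ctr 510 -30 wh 73 73 ang 1.3 z 0.109
white [202. 270.] area 835 ctr 309 440 wh 99 99 ang 85.2 z 0.05
white [252. 279.] area 837 ctr 281 265 wh 99 96 ang 47.1 z 0.05
white [311. 386.] area 60 ctr -69 53 wh 19 89 ang 89.0 z 0.311
dark [290. 176.] area 61 ctr 647 146 wh 191 4 ang 84.9 z 0.028
dark [201. 195.] area 129 ctr 569 470 wh 65 56 ang 66.1 z 0.112
dark [443. 199.] area 816 ctr 576 -401 wh 112 113 ang 1.2 z 0.006
bayNW [0.651 0.31  0.05 ]
NE [0.634 0.044 0.02 ]
SE [0.403 0.056 0.05 ]
SW [0.427 0.326 0.05 ]
post [0.652 0.034 0.082]
gateend [ 0.471 -0.167  0.074]
```

View pics/c1.png

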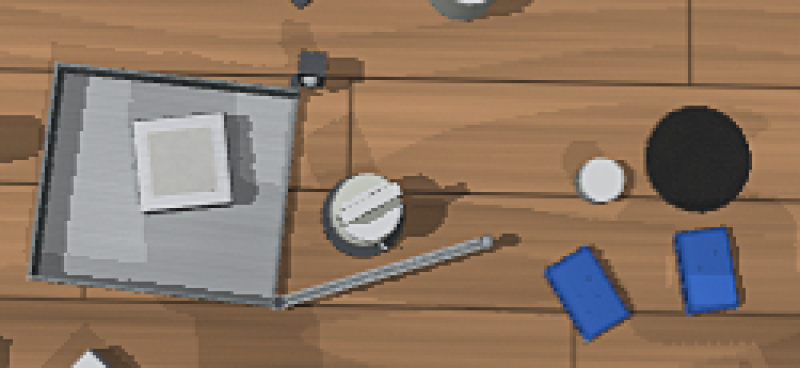

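```bash
cat >> h.py <<'E'
def to(p,jaw=None):
    """shift (mm, tool axes) and turn to bring TCP to world p with jaw axis at world angle jaw (mod pi)"""
    s=manip.state();T=toolR();d=T.T@(np.array(p)-s['tool_pos'])*1000;t=0
    if jaw is not None:
        a=np.arctan2(T[1,1],T[0,1]);t=-((jaw-a+np.pi/2)%np.pi-np.pi/2)
    print('row',np.round(d,1),round(float(t),3),'| j6',round(float(s['joint_pos'][5]),2))
YAW=-.085;C=np.array([.530,.190])
def bay(x,y,z=0):
    c,s=np.cos(YAW),np.sin(YAW);return np.array([C[0]+(c*x-s*y)/1000,C[1]+(s*x+c*y)/1000,z])
E
python3 - <<'E'
from h import *
f=load('top0')
a=plane(f,331.25,219.4,.153);b=plane(f,350,208.75,.153);m=(a+b)/2
ang=np.arctan2(b[1]-a[1],b[0]-a[0]);print(a,b,m,ang,np.linalg.norm(b-a),bay(-8,-220))
to([m[0],m[1],.30],ang+np.pi/2)
for n,x in [('NW',(115,130,.05)),('NE',(115,-130,.05)),('SW',(-115,130,.05)),('post',(143,-146,.082)),('hinge',(-115,-138,.074)),('stand',(-8,-220,.016))]: print(n,np.round(bay(*x),3),np.round(proj(f,bay(*x)),1))
E
```

```text
[0.48467484 0.00202285 0.153     ] [ 0.52062275 -0.05813883  0.153     ] [ 0.5026488  -0.02805799  0.153     ] -1.032201084179693 0.07008337907428505 [ 0.50335139 -0.02852655  0.        ]
row [ -68.8 -485.7 -483.8] 1.256 | j6 -0.12
NW [0.656 0.31  0.05 ] [243.2 170.8]
NE [0.634 0.051 0.05 ] [317.  178.6]
SW [0.426 0.329 0.05 ] [235.  236.2]
post [0.66  0.032 0.082] [322.6 169.6]
hinge [0.404 0.062 0.074] [312.2 244.5]
stand [ 0.503 -0.029  0.016] [338.6 217.1]
```

Call:
play_rows:
  plan:
    - [-69, -486, -484, 1.256, -1]
    - [-69, -486, -484, 1.256, -1]
    - [-69, -486, -484, 1.256, -1]
    - [-69, -486, -484, 1.256, -1]
    - [-69, -486, -484, 1.256, -1]
    - [-69, -486, -484, 1.256, -1]
    - [-69, -486, -484, 1.256, -1]
    - [-69, -486, -484, 1.256, -1]

```text
time: 1.1
tool_pos: [0.3903, -0.2086, 0.2786]
tool_rot: [0.35, -0.615, 0.35, 0.615]
contact_force: [1.4, -0.6, -0.3]
gripper_width: 0.999
```

```bash
python3 - <<'E'
from h import *
print(manip.state()['tool_pos']); to([.5026,-.028,.30],-1.032+np.pi/2)
E
```

```text
[ 0.39030671 -0.20857367  0.27858599]
row [ -21.4 -188.8   97.9] -0.003 | j6 1.95
```

Call:
play_rows:
  plan:
    - [-21, -189, 98, 0, -1]
    - [-21, -189, 98, 0, -1]
    - [-21, -189, 98, 0, -1]
    - [-21, -189, 98, 0, -1]
    - [-21, -189, 98, 0, -1]
    - [-21, -189, 98, 0, -1]

```text
time: 1.85
tool_pos: [0.5014, -0.0296, 0.2993]
tool_rot: [0.349, -0.615, 0.349, 0.615]
contact_force: [-0.3, -0.2, -0.4]
gripper_width: 0.999
```

```bash
python3 - <<'E'
from h import *
print(manip.state()['tool_pos']); f=grab('wrist','w1');print(f['origin'],f['rotation'].round(2)); to([.5026,-.028,.146-.004],-1.032+np.pi/2)
print(proj(f,np.array([[.5026,-.028,.153]])))
grab('top','top1')
E
```

```text
[ 0.50141574 -0.02962432  0.29928317]
[ 0.54158671 -0.09904467  0.44324557] [[-0.86  0.49  0.16]
 [-0.51 -0.82 -0.27]
 [ 0.   -0.32  0.95]]
row [157.4  -2.2   1. ] -0.001 | j6 2.4
[[313.2996975  177.56752297]]
```

View pics/w1.png

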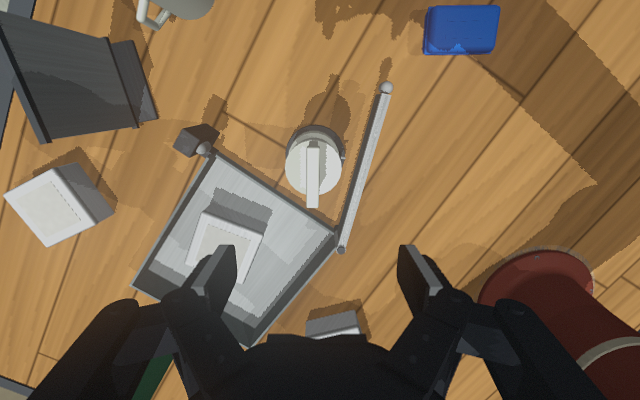

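View pics/top1.png

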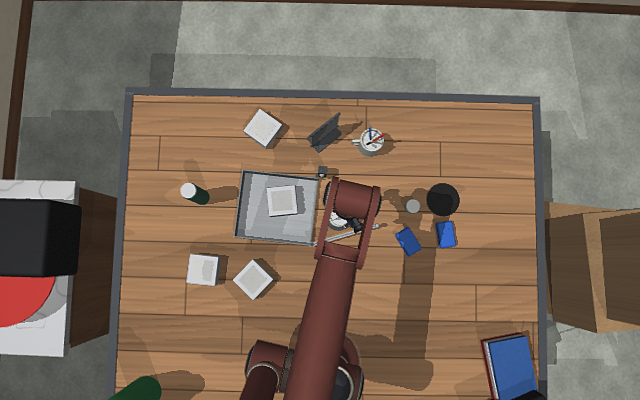

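Call:
play_rows:
  plan:
    - [60, -2, 1, 0, -1]
    - [115, -2, 1, 0, -1]
    - [150, -2, 1, 0, -1]
    - [173, -2, 1, 0, -1]
    - [173, -2, 1, 0, -1]
    - [173, -2, 1, 0, 1]
    - [173, -2, 1, 0, 1]
    - [173, -2, 1, 0, 1]

```text
time: 2.95
tool_pos: [0.5038, -0.0274, 0.1281]
tool_rot: [-0.349, 0.616, -0.349, -0.614]
contact_force: [-0.0, 0.6, 0.2]
gripper_width: 0.374
```

Call:
play_rows:
  plan:
    - [0, 0, 0, 0, 1]
    - [0, 0, 0, 0, 1]
    - [0, 0, 0, 0, 1]
    - [-15, 0, 0, 0, 1]
    - [-40, 0, 0, 0, 1]
    - [-70, 0, 0, 0, 1]
    - [-100, 0, 0, 0, 1]
    - [-110, 0, 0, 0, 1]

```text
time: 3.95
tool_pos: [0.5036, -0.0274, 0.2388]
tool_rot: [-0.349, 0.616, -0.349, -0.614]
contact_force: [-0.4, 0.4, -4.4]
gripper_width: 0.15
```

```bash
python3 - <<'E'
from h import *
s=manip.state();print(s['tool_pos'],s['gripper_width'],s['contact_force'])
f=grab('scene','s2')
f=load('top1');m=(f['img'].max(2)<45).astype(np.uint8);m[:,:420]=0;m[:,470:]=0;m[:160]=0;m[230:]=0
c=max(cv2.findContours(m,0,1)[0],key=len)[:,0];q=(plane(f,c[:,0],c[:,1],.004)[:,:2]*1000).astype(np.float32)
print(cv2.minEnclosingCircle(q),cv2.fitEllipse(q)); 
(x,y)=cv2.fitEllipse(q)[0]
to([x/1000,y/1000,.236])
E
```

```text
[ 0.50355527 -0.02744082  0.23876523] 0.15049118017662264 [-0.40725766  0.4142515  -4.41406045]
((575.5752563476562, -401.37164306640625), 58.602333068847656) ((575.8556518554688, -401.316650390625), (113.06134033203125, 114.30506134033203), 38.013301849365234)
row [   3.5  129.8 -358. ] 0.0 | j6 2.4
```

View pics/s2.png

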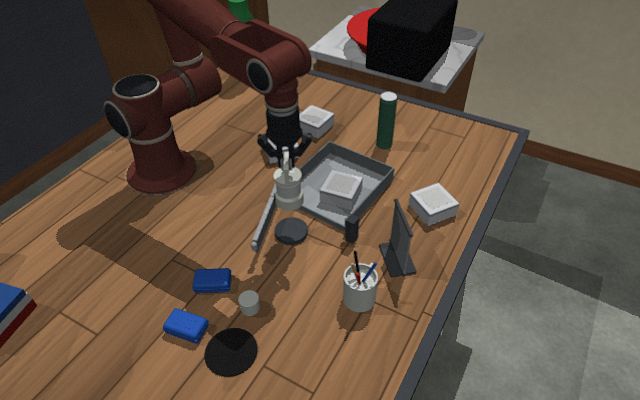

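Call:
play_rows:
  plan:
    - [0, 10, -28, 0, 1]
    - [0, 27, -75, 0, 1]
    - [0, 46, -127, 0, 1]
    - [0, 65, -179, 0, 1]
    - [0, 84, -232, 0, 1]
    - [0, 102, -282, 0, 1]
    - [0, 119, -328, 0, 1]
    - [0, 130, -358, 0, 1]

```text
time: 5.0
tool_pos: [0.5741, -0.403, 0.2337]
tool_rot: [0.35, -0.613, 0.349, 0.616]
contact_force: [0.8, 1.7, -3.6]
gripper_width: 0.151
```

```bash
python3 - <<'E'
from h import *
s=manip.state();print(s['tool_pos'],s['gripper_width']);to([.5757,-.4013,.117])
E
```

```text
[ 0.57413135 -0.40295251  0.23366005] 0.15133479238143674
row [ 1.167e+02 -2.400e+00  1.000e-01] 0.0 | j6 1.89
```

Call:
play_rows:
  plan:
    - [30, -2, 0, 0, 1]
    - [60, -2, 0, 0, 1]
    - [85, -2, 0, 0, 1]
    - [100, -2, 0, 0, 1]
    - [108, -2, 0, 0, 1]
    - [113, -2, 0, 0, 1]
    - [116, -2, 0, 0, 1]
    - [118, -2, 0, 0, 1]

```text
time: 6.0
tool_pos: [0.5773, -0.4005, 0.1197]
tool_rot: [-0.349, 0.616, -0.349, -0.615]
contact_force: [-0.1, 0.3, -4.1]
gripper_width: 0.147
```

Call:
play_rows:
  plan:
    - [0, 0, 0, 0, 1]
    - [1, 0, 0, 0, 1]
    - [2, 0, 0, 0, 1]
    - [3, 0, 0, 0, 1]
    - [3, 0, 0, 0, 1]

```text
time: 6.62
tool_pos: [0.5769, -0.4002, 0.1158]
tool_rot: [0.349, -0.615, 0.349, 0.615]
contact_force: [-1.5, -1.1, -3.2]
gripper_width: 0.154
```

Call:
play_rows:
  plan:
    - [1, 0, 0, 0, 1]
    - [1.5, 0, 0, 0, 1]
    - [1.5, 0, 0, 0, 1]

```text
time: 7.0
tool_pos: [0.5773, -0.4004, 0.1156]
tool_rot: [-0.349, 0.615, -0.349, -0.615]
contact_force: [-1.4, 1.4, 4.0]
gripper_width: 0.149
```

Contact. Release, rise, then look.

Call:
play_rows:
  plan:
    - [0, 0, 0, 0, -0.5]
    - [0, 0, 0, 0, -1]
    - [0, 0, 0, 0, -1]
    - [0, 0, 0, 0, -1]
    - [-40, 0, 0, 0, -1]
    - [-100, 0, 0, 0, -1]
    - [-140, 0, 0, 0, -1]
    - [-150, 0, 0, 0, -1]

```text
time: 8.0
tool_pos: [0.5781, -0.4012, 0.2693]
tool_rot: [-0.348, 0.618, -0.349, -0.612]
contact_force: [0.7, 0.1, 0.6]
gripper_width: 0.998
```

```bash
python3 - <<'E'
from h import *
s=manip.state();print(s['tool_pos'],s['gripper_width'])
f=grab('scene','s3');cv2.imwrite('pics/s3c.png',cv2.resize(f['img'][230:400,130:400],None,fx=2.5,fy=2.5)[:,:,::-1])
print('mat ctr',proj(f,np.array([.5757,-.4013,.004])))
# next: above bay, jaws shut, for the tin
print(bay(40,-20)); to([*bay(0,0)[:2],.33],YAW+np.pi/2)
# tin from top
f=load('top1');w=(cv2.cvtColor(f['img'],cv2.COLOR_RGB2HSV)[...,2]>215).astype(np.uint8);w[:,:260]=0;w[:,305:]=0;w[:180]=0;w[222:]=0
c=max(cv2.findContours(w,0,1)[0],key=cv2.contourArea)[:,0]
q=(plane(f,c[:,0],c[:,1],.051)[:,:2]*1000).astype(np.float32);print(cv2.minAreaRect(q))
E
```

```text
[ 0.57811043 -0.40124058  0.26925659] 0.9979790846716512
mat ctr [230.31247784 350.9908169 ]
[0.56815763 0.1666763  0.        ]
row [ -64.2 -262.2  531.5] -0.947 | j6 1.89
((520.4895629882812, 124.65657043457031), (11.908124923706055, 20.209331512451172), 60.62561798095703)
```

View pics/s3c.png

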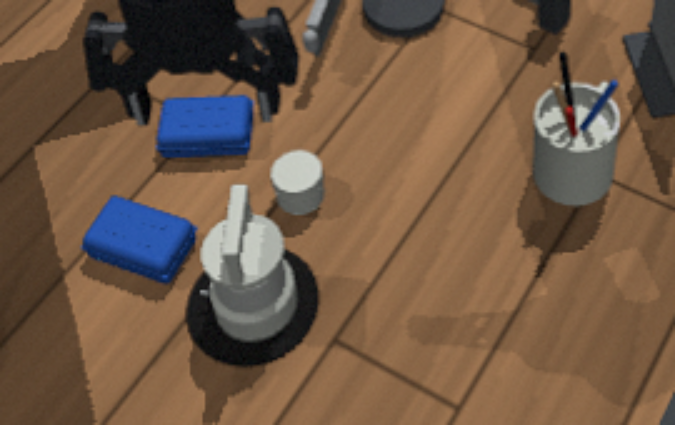

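Lamp stands upright well inside the mat rim. Next the tin; measuring it from the top0 corners (crop (133,123),(222,113),(232,205),(146,213)).

```bash
cat >> h.py <<'E'
def inbay(p):
    c,s=np.cos(YAW),np.sin(YAW);d=np.asarray(p)[...,:2]-C;return 1000*np.stack([c*d[...,0]+s*d[...,1],-s*d[...,0]+c*d[...,1]],-1)
E
python3 - <<'E'
from h import *
f=load('top0')
c=np.array([(133,123),(222,113),(232,205),(146,213)])/3.2+[225,150]
q=plane(f,c[:,0],c[:,1],.051);b=inbay(q);print(b.round(),b.mean(0).round(1),[np.linalg.norm(b[i]-b[i-1]).round() for i in range(4)])
x=b.mean(0)[0]
to([*bay(65,-20)[:2],.30],YAW)
E
```

```text
[[ 62.  41.]
 [ 83. -54.]
 [-16. -76.]
 [-34.  15.]] [ 23.6 -18.4] [np.float64(99.0), np.float64(97.0), np.float64(101.0), np.float64(93.0)]
row [ -33.8 -303.3  477.5] 0.624 | j6 1.89
```

```bash
python3 - <<'E'
from h import *
print(bay(-57,-18));to([*bay(-57,-18)[:2],.25],YAW+np.pi/2)
E
```

```text
[0.47167763 0.17690415 0.        ]
row [  15.6 -205.3  550.6] -0.947 | j6 1.89
```

Call:
play_rows:
  plan:
    - [16, -205, 551, -0.947, 0]
    - [16, -205, 551, -0.947, 0]
    - [16, -205, 551, -0.947, 0]
    - [16, -205, 551, -0.947, 0]
    - [16, -205, 551, -0.947, 0]
    - [16, -205, 551, -0.947, 0]
    - [16, -205, 551, -0.947, 0]
    - [16, -205, 551, -0.947, 0]

```text
time: 9.05
tool_pos: [0.4845, 0.0931, 0.248]
tool_rot: [0.03, -0.705, 0.03, 0.708]
contact_force: [0.9, 0.7, 0.3]
gripper_width: 0.5
```

```bash
python3 - <<'E'
from h import *
print(manip.state()['gripper_width']);to([*bay(-57,-18)[:2],.15],YAW+np.pi/2)
E
```

```text
0.4999645254334454
row [ 98.1 -82.5  19.6] -0.001 | j6 1.7
```

Call:
play_rows:
  plan:
    - [50, -82, 20, 0, 0]
    - [98, -82, 20, 0, 0]
    - [98, -82, 20, 0, 0]
    - [98, -82, 20, 0, 0]

```text
time: 9.55
tool_pos: [0.4725, 0.1742, 0.1514]
tool_rot: [0.03, -0.705, 0.03, 0.707]
contact_force: [-0.0, 0.3, 0.2]
gripper_width: 0.497
```

```bash
python3 - <<'E'
from h import *
to([*bay(-57,-18)[:2],.012],YAW+np.pi/2);grab('wrist','w2');print(inbay(manip.state()['tool_pos']))
E
```

```text
row [139.4  -2.8   0.7] -0.0 | j6 1.86
[-54.61412292 -20.62247376]
```

View pics/w2.png

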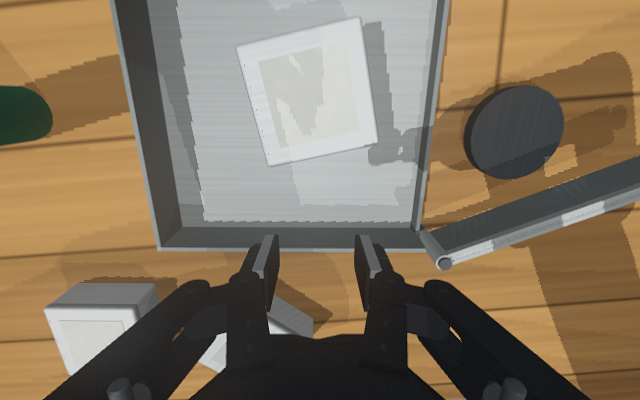

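Call:
play_rows:
  plan:
    - [50, -3, 2, 0, 0]
    - [100, -3, 2, 0, 0]
    - [130, -3, 2, 0, 0]
    - [139, -3, 2, 0, 0]
    - [139, -3, 0, 0, 0]
    - [139, -3, -8, 0, 0]
    - [139, -3, -18, 0, 0]
    - [139, -3, -28, 0, 0]

```text
time: 10.6
tool_pos: [0.5024, 0.1756, 0.0146]
tool_rot: [-0.03, 0.707, -0.03, -0.706]
contact_force: [-3.2, 1.5, 1.5]
gripper_width: 0.5
```

```bash
python3 - <<'E'
from h import *
s=manip.state();print(inbay(s['tool_pos']),s['tool_pos'][2],s['contact_force'])
E
```

```text
[-26.30847456 -16.65875938] 0.014550845508247121 [-3.24492474  1.49572011  1.47188942]
```

Pushing (≈3 N). Continue 34 mm more.

Call:
play_rows:
  plan:
    - [0, 0, -6, 0, 0]
    - [0, 0, -12, 0, 0]
    - [0, 0, -18, 0, 0]
    - [0, 0, -23, 0, 0]
    - [0, 0, -27, 0, 0]
    - [0, 0, -30, 0, 0]
    - [0, 0, -32, 0, 0]
    - [0, 0, -33, 0, 0]

```text
time: 11.6
tool_pos: [0.5321, 0.1726, 0.0136]
tool_rot: [0.03, -0.704, 0.03, 0.709]
contact_force: [-12.3, 0.3, 11.2]
gripper_width: 0.5
```

```bash
python3 - <<'E'
from h import *
s=manip.state();print(inbay(s['tool_pos']),s['tool_pos'][2],s['contact_force'])
E
```

```text
[  3.58700232 -17.19842524] 0.01360883176614889 [-12.30591478   0.27100494  11.21802586]
```

Call:
play_rows:
  plan:
    - [0, 0, -1, 0, 0]
    - [0, 0, 6, 0, 0]
    - [-2, 0, 15, 0, 0]
    - [-50, 0, 15, 0, 0]
    - [-100, 0, 15, 0, 0]
    - [-110, 0, 15, 0, 0]
    - [-110, 0, 15, 0, 0]

```text
time: 12.48
tool_pos: [0.5199, 0.1738, 0.1246]
tool_rot: [-0.03, 0.707, -0.03, -0.706]
contact_force: [0.0, -0.3, -0.8]
gripper_width: 0.501
```

```bash
python3 - <<'E'
from h import *
to([*bay(65,-93)[:2],.123],YAW)
E
```

```text
row [  1.7  76.  -73.7] 1.571 | j6 1.84
```

Call:
play_rows:
  plan:
    - [0, 76, -74, -1.571, 0]
    - [0, 76, -74, -1.571, 0]
    - [0, 76, -74, -1.571, 0]
    - [0, 76, -74, -1.571, 0]
    - [0, 76, -74, -1.571, 0]
    - [0, 76, -74, -1.571, 0]
    - [0, 76, -74, -1.571, 0]
    - [0, 76, -74, -1.571, 0]

```text
time: 13.48
tool_pos: [0.585, 0.0917, 0.1206]
tool_rot: [-0.459, -0.536, -0.461, 0.539]
contact_force: [-0.6, -1.0, -0.6]
gripper_width: 0.5
```

```bash
python3 - <<'E'
from h import *
to([*bay(65,-93)[:2],.013],YAW);print(toolR().round(2))
f=grab('wrist','w3')
w=(cv2.cvtColor(f['img'],cv2.COLOR_RGB2HSV)[...,2]>170).astype(np.uint8)
P=pts(f);m=(abs(P[...,2]-.051)<.012)&(inbay(P)[...,0]<112)&(inbay(P)[...,0]>-100)&(abs(inbay(P)[...,1])<120)
m=cv2.morphologyEx(m.astype(np.uint8),cv2.MORPH_OPEN,np.ones((5,5)))
c=max(cv2.findContours(m,0,1)[0],key=cv2.contourArea)[:,0];print(cv2.minAreaRect(inbay(plane(f,c[:,0],c[:,1],.051)).astype(np.float32)))
E
```

```text
row [107.6   2.3  -0.6] -0.071 | j6 0.19
[[-0.    0.99 -0.16]
 [-0.   -0.16 -0.99]
 [-1.   -0.    0.  ]]
((62.31901168823242, -25.313560485839844), (100.3852310180664, 98.52986145019531), 89.885986328125)
```

Call:
play_rows:
  plan:
    - [0, 2, 4, -0.071, 0]
    - [50, 2, 4, -0.071, 0]
    - [95, 2, 4, -0.071, 0]
    - [107, 2, 4, -0.071, 0]
    - [107, 2, 0, -0.071, 0]
    - [107, 2, -12, -0.071, 0]
    - [107, 2, -24, -0.071, 0]
    - [107, 2, -36, -0.071, 0]

```text
time: 14.52
tool_pos: [0.5949, 0.1274, 0.0183]
tool_rot: [-0.477, -0.522, -0.476, 0.522]
contact_force: [-3.7, -3.7, 1.3]
gripper_width: 0.502
```

```bash
python3 - <<'E'
from h import *
s=manip.state();print(inbay(s['tool_pos']),s['contact_force']);to([*bay(65,19)[:2],.013],YAW)
E
```

```text
[ 70.03406096 -56.90880592] [-3.73241101 -3.68189615  1.26973985]
row [  5.2  -5.4 -75.9] -0.005 | j6 0.18
```

Call:
play_rows:
  plan:
    - [3, -5, -12, 0, 0]
    - [3, -5, -24, 0, 0]
    - [3, -5, -36, 0, 0]
    - [3, -5, -48, 0, 0]
    - [3, -5, -58, 0, 0]
    - [3, -5, -66, 0, 0]
    - [3, -5, -71, 0, 0]
    - [3, -5, -74, 0, 0]

```text
time: 15.52
tool_pos: [0.596, 0.2013, 0.0136]
tool_rot: [-0.477, -0.522, -0.477, 0.522]
contact_force: [0.4, -5.0, 2.8]
gripper_width: 0.501
```

```bash
python3 - <<'E'
from h import *
s=manip.state();print(inbay(s['tool_pos']),s['tool_pos'],s['contact_force']);to([*bay(65,19)[:2],.013],YAW)
E
```

```text
[64.83390049 16.89962481] [0.59603457 0.20133436 0.01364754] [ 0.42101521 -5.0367156   2.78828317]
row [ 0.6  0.2 -2.1] -0.006 | j6 0.3
```

Push on by up to 8 mm gently, watching force.

Call:
play_rows:
  plan:
    - [0, 0, -2, 0, 0]
    - [0, 0, -3, 0, 0]
    - [0, 0, -4, 0, 0]
    - [0, 0, -5, 0, 0]
    - [0, 0, -5, 0, 0]

```text
time: 16.15
tool_pos: [0.5965, 0.205, 0.0137]
tool_rot: [-0.477, -0.522, -0.476, 0.523]
contact_force: [-0.6, -7.3, 2.7]
gripper_width: 0.502
```

```bash
python3 - <<'E'
from h import *
s=manip.state();print(inbay(s['tool_pos']),s['contact_force'])
E
```

```text
[64.94624638 20.58544674] [-0.55387584 -7.25260037  2.66264879]
```

Call:
play_rows:
  plan:
    - [0, 0, -2, 0, 0]
    - [0, 0, -4, 0, 0]
    - [0, 0, -6, 0, 0]
    - [0, 0, -6, 0, 0]

```text
time: 16.65
tool_pos: [0.5964, 0.2049, 0.0138]
tool_rot: [-0.479, -0.518, -0.474, 0.526]
contact_force: [-6.0, -27.5, 11.3]
gripper_width: 0.498
```

```bash
python3 - <<'E'
from h import *
s=manip.state();print(inbay(s['tool_pos']),s['contact_force'])
E
```

```text
[64.87769003 20.45810028] [ -6.01051829 -27.53711096  11.25278223]
```

At the back wall. Back off, rise, and repeat the +x push beside the corner.

Call:
play_rows:
  plan:
    - [0, 0, 5, 0, 0]
    - [0, 0, 15, 0, 0]
    - [-50, 0, 15, 0, 0]
    - [-100, 0, 15, 0, 0]
    - [-110, 0, 15, 0, 0]
    - [-110, 0, 15, 0, 0]

```text
time: 17.4
tool_pos: [0.5959, 0.1977, 0.1242]
tool_rot: [0.477, 0.523, 0.477, -0.521]
contact_force: [-0.8, 0.9, -0.8]
gripper_width: 0.499
```

```bash
python3 - <<'E'
from h import *
to([*bay(-12,78)[:2],.123],YAW+np.pi/2)
E
```

```text
row [  1.2 -77.4 -64.3] 1.565 | j6 0.29
```

Call:
play_rows:
  plan:
    - [0, -77, -64, 1.565, 0]
    - [0, -77, -64, 1.565, 0]
    - [0, -77, -64, 1.565, 0]
    - [0, -77, -64, 1.565, 0]
    - [0, -77, -64, 1.565, 0]
    - [0, -77, -64, 1.565, 0]
    - [0, -77, -64, 1.565, 0]
    - [0, -77, -64, 1.565, 0]

```text
time: 18.4
tool_pos: [0.5231, 0.2675, 0.1205]
tool_rot: [0.009, -0.705, 0.01, 0.709]
contact_force: [-0.2, 0.1, 0.5]
gripper_width: 0.501
```

```bash
python3 - <<'E'
from h import *
to([*bay(-10,78)[:2],.013],YAW+np.pi/2)
E
```

```text
row [107.5  -1.2  -4.1] 0.059 | j6 1.94
```

Call:
play_rows:
  plan:
    - [0, -1, -4, 0.059, 0]
    - [55, -1, -4, 0.059, 0]
    - [100, -1, -4, 0.059, 0]
    - [107, -1, -4, 0.059, 0]
    - [107, -1, -9, 0.059, 0]
    - [107, -1, -14, 0.059, 0]
    - [107, -1, -17, 0.059, 0]
    - [107, -1, -19, 0.059, 0]

```text
time: 19.4
tool_pos: [0.5409, 0.2689, 0.0184]
tool_rot: [0.028, -0.703, 0.029, 0.71]
contact_force: [-20.8, -0.3, 15.8]
gripper_width: 0.497
```

```bash
python3 - <<'E'
from h import *
s=manip.state();print(inbay(s['tool_pos']),s['contact_force'])
E
```

```text
[ 4.11052331 79.56204355] [-20.84187998  -0.30358905  15.79802429]
```

Tin is home: TCP x reached 4.1 against the expected 4 at 21 N. Rise and re-measure the small items.

Call:
play_rows:
  plan:
    - [0, 0, 8, 0, 0]
    - [0, 0, 15, 0, 0]
    - [-60, 0, 15, 0, -1]
    - [-120, 0, 15, 0, -1]
    - [-180, 0, 15, 0, -1]
    - [-180, 0, 15, 0, -1]

```text
time: 20.15
tool_pos: [0.5329, 0.2711, 0.2055]
tool_rot: [-0.03, 0.712, -0.026, -0.702]
contact_force: [0.6, 0.1, 0.4]
gripper_width: 1.004
```

```bash
cat >> h.py <<'E'
def items(save):
    f=grab('top',save);hsv=cv2.cvtColor(f['img'],cv2.COLOR_RGB2HSV);H,S,V=[hsv[...,i] for i in range(3)]
    for nm,m,z in(('blue',(H>100)&(H<130)&(S>140)&(V>40),.034),('white',(S<40)&(V>130),.042)):
        m=m.astype(np.uint8);m[:,:225]=0;m[:,540:]=0;m[:150]=0;m[300:]=0
        for c in cv2.findContours(m,0,1)[0]:
            if cv2.contourArea(c)<60: continue
            c=c[:,0];q=(plane(f,c[:,0],c[:,1],z)[:,:2]*1000).astype(np.float32)
            r=cv2.minAreaRect(q);a=r[2] if r[1][0]>r[1][1] else r[2]+90
            print(nm,c.mean(0).round(),'ctr',np.round(r[0]),'wh',np.round(r[1]),'long axis deg',round(a,1),'inbay',inbay(np.array(r[0])/1000).round())
    return f
E
python3 - <<'E'
from h import *
items('top2')
to([.423,-.270,.20],np.radians(122))
E
```

```text
blue [408. 241.] ctr [ 423. -270.] wh [88. 58.] long axis deg 31.8 inbay [ -68. -468.]
blue [445. 234.] ctr [ 451. -402.] wh [89. 57.] long axis deg 8.8 inbay [ -29. -597.]
white [250. 216.] ctr [502. 288.] wh [61. 33.] long axis deg 19.1 inbay [-36.  95.]
white [289. 221.] ctr [484. 155.] wh [188. 130.] long axis deg 85.0 inbay [-42. -39.]
white [412. 206.] ctr [ 547. -285.] wh [46. 46.] long axis deg 0.1 inbay [  58. -472.]
white [448. 197.] ctr [ 582. -407.] wh [92. 83.] long axis deg 77.2 inbay [ 102. -591.]
white [295. 185.] ctr [609. 120.] wh [ 60. 140.] long axis deg 91.3 inbay [ 85. -63.]
white [261. 182.] ctr [615. 255.] wh [78. 84.] long axis deg 174.8 inbay [79. 72.]
row [ -1.  547.2  65.3] -0.637 | j6 2.0
```

Call:
play_rows:
  plan:
    - [0, 547, 65, -0.637, -1]
    - [0, 547, 65, -0.637, -1]
    - [0, 547, 65, -0.637, -1]
    - [0, 547, 65, -0.637, -1]
    - [0, 547, 65, -0.637, -1]
    - [0, 547, 65, -0.637, -1]
    - [0, 547, 65, -0.637, -1]
    - [0, 547, 65, -0.637, -1]

```text
time: 21.2
tool_pos: [0.4321, -0.2103, 0.1951]
tool_rot: [-0.194, -0.679, -0.195, 0.68]
contact_force: [0.8, 0.1, 0.2]
gripper_width: 1.002
```

```bash
python3 - <<'E'
from h import *
to([.423,-.270,.12],np.radians(122))
E
```

```text
row [75.  46.  39.3] -0.0 | j6 0.4
```

Call:
play_rows:
  plan:
    - [10, 46, 39, 0, -1]
    - [75, 46, 39, 0, -1]
    - [75, 46, 39, 0, -1]
    - [75, 46, 39, 0, -1]

```text
time: 21.7
tool_pos: [0.4249, -0.268, 0.1218]
tool_rot: [-0.195, -0.68, -0.195, 0.68]
contact_force: [-0.2, -0.9, 0.1]
gripper_width: 0.997
```

```bash
cat >> h.py <<'E'
def wblue():
    f=grab('wrist','wb');hsv=cv2.cvtColor(f['img'],cv2.COLOR_RGB2HSV);m=((hsv[...,0]>100)&(hsv[...,0]<130)&(hsv[...,1]>140)).astype(np.uint8)
    P=pts(f);top=m.astype(bool)&(abs(P[...,2]-.035)<.010)
    for c in cv2.findContours(top.astype(np.uint8),0,1)[0]:
        if cv2.contourArea(c)<800: continue
        c=c[:,0];q=(plane(f,c[:,0],c[:,1],.034)[:,:2]*1000).astype(np.float32);r=cv2.minAreaRect(q)
        print('wrist blue',c.min(0),c.max(0),np.round(r[0],1),np.round(r[1]),'long',round(r[2] if r[1][0]>r[1][1] else r[2]+90,1))
E
python3 - <<'E'
from h import *
wblue()
to([.423,-.270,.005],np.radians(122))
E
```

```text
wrist blue [418 195] [502 287] [ 451.4 -401. ] [84. 58.] long 8.5
wrist blue [289 150] [351 243] [ 422.1 -272.3] [87. 54.] long 32.0
row [118.3  -0.5   3.2] 0.001 | j6 0.3
```

Call:
play_rows:
  plan:
    - [55, 0, 4, 0, -1]
    - [100, 0, 4, 0, -1]
    - [116, 0, 4, 0, -1]
    - [116, 0, 4, 0, -1]
    - [116, 0, 4, 0, 1]
    - [116, 0, 4, 0, 1]
    - [116, 0, 4, 0, 1]
    - [116, 0, 4, 0, 1]

```text
time: 22.75
tool_pos: [0.4233, -0.2722, 0.0085]
tool_rot: [0.196, 0.681, 0.193, -0.679]
contact_force: [0.3, 0.8, 6.5]
gripper_width: 0.644
```

Call:
play_rows:
  plan:
    - [0, 0, 0, 0, 1]
    - [-10, 0, 0, 0, 1]
    - [-40, 0, 0, 0, 1]
    - [-90, 0, 0, 0, 1]
    - [-140, 0, 0, 0, 1]
    - [-170, 0, 0, 0, 1]
    - [-170, 0, 0, 0, 1]

```text
time: 23.62
tool_pos: [0.4228, -0.2718, 0.1793]
tool_rot: [0.197, 0.681, 0.193, -0.678]
contact_force: [-0.7, -0.2, -1.2]
gripper_width: 0.642
```

```bash
python3 - <<'E'
from h import *
s=manip.state();print(s['tool_pos'],s['gripper_width']);to([*bay(-55,75)[:2],.178],YAW+np.pi/2)
E
```

```text
[ 0.42278588 -0.27180598  0.17934675] 0.6420493372381257
row [  -0.8 -427.9 -336.6] 0.643 | j6 0.29
```

Call:
play_rows:
  plan:
    - [0, -428, -337, 0.643, 1]
    - [0, -428, -337, 0.643, 1]
    - [0, -428, -337, 0.643, 1]
    - [0, -428, -337, 0.643, 1]
    - [0, -428, -337, 0.643, 1]
    - [0, -428, -337, 0.643, 1]
    - [0, -428, -337, 0.643, 1]
    - [0, -428, -337, 0.643, 1]

```text
time: 24.62
tool_pos: [0.4722, 0.2076, 0.1733]
tool_rot: [0.029, -0.705, 0.03, 0.708]
contact_force: [1.2, -0.3, -0.7]
gripper_width: 0.642
```

```bash
python3 - <<'E'
from h import *
s=manip.state();print(s['gripper_width']);to([*bay(-55,75)[:2],.013],YAW+np.pi/2)
E
```

```text
0.641882879204406
row [160.2 -62.6  -4.6] 0.001 | j6 1.93
```

Call:
play_rows:
  plan:
    - [0, -57, -5, 0, 1]
    - [20, -57, -5, 0, 1]
    - [75, -57, -5, 0, 1]
    - [125, -57, -5, 0, 1]
    - [150, -57, -5, 0, 1]
    - [158, -57, -5, 0, 1]
    - [158, -57, -5, 0, 1]
    - [158, -57, -5, 0, 1]

```text
time: 25.62
tool_pos: [0.4845, 0.2624, 0.0192]
tool_rot: [-0.03, 0.707, -0.03, -0.706]
contact_force: [0.9, -0.5, -1.4]
gripper_width: 0.637
```

```bash
python3 - <<'E'
from h import *
s=manip.state();print(inbay(s['tool_pos']));to([*bay(-55,70)[:2],.0125],YAW+np.pi/2)
E
```

```text
[-51.47648749  68.25094773]
row [ 6.7 -1.7  3.5] 0.0 | j6 2.02
```

Call:
play_rows:
  plan:
    - [4, 0, 3, 0, 1]
    - [6, 0, 3, 0, 1]
    - [7, 0, 3, 0, 1]
    - [7, 0, 3, 0, -0.7]
    - [7, 0, 3, 0, -0.7]
    - [7, 0, 3, 0, -0.7]
    - [-40, 0, 3, 0, -0.7]
    - [-100, 0, 3, 0, -0.7]

```text
time: 26.62
tool_pos: [0.4789, 0.2618, 0.117]
tool_rot: [0.029, -0.705, 0.031, 0.708]
contact_force: [0.4, 0.0, 0.9]
gripper_width: 0.855
```

```bash
python3 - <<'E'
from h import *
items('top3');s=manip.state();print(s['tool_pos'])
to([.451,-.402,.18],np.radians(98.8))
E
```

```text
blue [253. 231.] ctr [452. 270.] wh [31. 42.] long axis deg 91.3 inbay [-85.  73.]
blue [445. 234.] ctr [ 451. -402.] wh [89. 57.] long axis deg 8.8 inbay [ -29. -597.]
white [361. 229.] ctr [ 460. -108.] wh [ 13. 118.] long axis deg 106.6 inbay [ -44. -303.]
white [288. 232.] ctr [450. 144.] wh [147.  62.] long axis deg 84.2 inbay [-76. -53.]
white [412. 206.] ctr [ 547. -285.] wh [46. 46.] long axis deg 0.1 inbay [  58. -472.]
white [448. 197.] ctr [ 582. -407.] wh [92. 83.] long axis deg 77.2 inbay [ 102. -591.]
white [290. 194.] ctr [575. 147.] wh [182. 122.] long axis deg 84.9 inbay [ 49. -39.]
white [255. 185.] ctr [606. 268.] wh [102. 102.] long axis deg 84.8 inbay [70. 84.]
[0.48478748 0.26423597 0.12808962]
row [-55.3 666.4 -23.2] -0.238 | j6 2.02
```

Call:
play_rows:
  plan:
    - [-60, 20, 0, 0, -1]
    - [-60, 666, -23, -0.238, -1]
    - [-60, 666, -23, -0.238, -1]
    - [-60, 666, -23, -0.238, -1]
    - [-60, 666, -23, -0.238, -1]
    - [-60, 666, -23, -0.238, -1]
    - [-60, 666, -23, -0.238, -1]
    - [-60, 666, -23, -0.238, -1]

```text
time: 27.68
tool_pos: [0.4574, -0.1909, 0.1778]
tool_rot: [0.054, 0.705, 0.054, -0.705]
contact_force: [1.2, 0.0, 0.1]
gripper_width: 1.002
```

```bash
python3 - <<'E'
from h import *
to([.451,-.402,.15],np.radians(98.8))
E
```

```text
row [ 27.9 207.7  38.5] -0.001 | j6 0.87
```

Wrist camera sits about 80 mm towards +x, which would put it over the lamp. I'll flip the wrist half a turn while travelling.

Call:
play_rows:
  plan:
    - [10, 208, 38, -3.14, -1]
    - [10, 208, 38, -3.14, -1]
    - [10, 208, 38, -3.14, -1]
    - [10, 208, 38, -3.14, -1]
    - [10, 208, 38, -3.14, -1]
    - [10, 208, 38, -3.14, -1]
    - [10, 208, 38, -3.14, -1]
    - [10, 208, 38, -3.14, -1]

```text
time: 28.68
tool_pos: [0.4519, -0.4002, 0.1673]
tool_rot: [0.518, 0.481, 0.518, -0.481]
contact_force: [0.2, 0.2, 0.3]
gripper_width: 1.0
```

Call:
play_rows:
  plan:
    - [0, 0, 0, -1.5, -1]
    - [0, 0, 0, -1.5, -1]
    - [0, 0, 0, -1.5, -1]
    - [0, 0, 0, -1.5, -1]
    - [0, 0, 0, -1.5, -1]
    - [0, 0, 0, -1.5, -1]
    - [0, 0, 0, -1.5, -1]
    - [0, 0, 0, -1.5, -1]

```text
time: 29.68
tool_pos: [0.4519, -0.4001, 0.1673]
tool_rot: [0.707, -0.001, 0.707, 0.001]
contact_force: [0.7, -0.1, -0.5]
gripper_width: 1.003
```

```bash
python3 - <<'E'
from h import *
wblue()
to([.451,-.4015,.12],np.radians(98.8));print(toolR().round(2))
E
```

```text
wrist blue [279 132] [342 219] [ 446.4 -405.4] [88. 54.] long 9.4
row [47.3 -1.4 -0.9] -0.147 | j6 -2.43
[[-0.   -0.01  1.  ]
 [ 0.    1.    0.01]
 [-1.    0.   -0.  ]]
```

Call:
play_rows:
  plan:
    - [40, -3, -3, -0.147, -1]
    - [95, -3, -3, -0.147, -1]
    - [140, -3, -3, -0.147, -1]
    - [161, -3, -3, -0.147, -1]
    - [161, -3, -3, -0.147, -1]
    - [161, -3, -3, -0.147, 1]
    - [161, -3, -3, -0.147, 1]
    - [161, -3, -3, -0.147, 1]

```text
time: 30.72
tool_pos: [0.4505, -0.4049, 0.0096]
tool_rot: [0.706, -0.052, 0.704, 0.049]
contact_force: [0.4, -0.3, 6.3]
gripper_width: 0.638
```

Call:
play_rows:
  plan:
    - [0, 0, 0, 0, 1]
    - [0, 0, 0, 0, 1]
    - [-10, 0, 0, 0, 1]
    - [-50, 0, 0, 0, 1]
    - [-100, 0, 0, 0, 1]
    - [-150, 0, 0, 0, 1]
    - [-170, 0, 0, 0, 1]
    - [-170, 0, 0, 0, 1]

```text
time: 31.72
tool_pos: [0.4493, -0.4035, 0.1778]
tool_rot: [0.706, -0.051, 0.705, 0.05]
contact_force: [-0.2, -0.7, -1.6]
gripper_width: 0.64
```

```bash
python3 - <<'E'
from h import *
s=manip.state();print(s['tool_pos'],s['gripper_width'],s['contact_force']);to([*bay(-55,-25)[:2],.178],YAW+np.pi/2)
E
```

```text
[ 0.44927474 -0.40352244  0.17781897] 0.6404415194254166 [-0.20610317 -0.72304701 -1.60977091]
row [ -1.3 564.  105.5] 0.229 | j6 -2.57
```

Call:
play_rows:
  plan:
    - [0, 564, 105, 0.229, 1]
    - [0, 564, 105, 0.229, 1]
    - [0, 564, 105, 0.229, 1]
    - [0, 564, 105, 0.229, 1]
    - [0, 564, 105, 0.229, 1]
    - [0, 564, 105, 0.229, 1]
    - [0, 564, 105, 0.229, 1]
    - [0, 564, 105, 0.229, 1]

```text
time: 32.72
tool_pos: [0.4671, 0.0984, 0.1732]
tool_rot: [0.705, 0.03, 0.708, -0.03]
contact_force: [0.5, 0.5, -1.0]
gripper_width: 0.643
```

```bash
python3 - <<'E'
from h import *
s=manip.state();print(s['gripper_width']);to([*bay(-55,-25)[:2],.125],YAW+np.pi/2)
E
```

```text
0.6426499464870459
row [48.1 71.7  0.1] -0.001 | j6 -1.43
```

Call:
play_rows:
  plan:
    - [0, 62, 0, 0, 1]
    - [0, 72, 0, 0, 1]
    - [30, 72, 0, 0, 1]
    - [80, 72, 0, 0, 1]
    - [130, 72, 0, 0, 1]
    - [155, 72, 0, 0, 1]
    - [159, 72, 0, 0, 1]
    - [159, 72, 0, 0, 1]

```text
time: 33.72
tool_pos: [0.475, 0.1677, 0.0172]
tool_rot: [0.706, 0.03, 0.707, -0.031]
contact_force: [-0.1, 0.9, -1.2]
gripper_width: 0.645
```

```bash
python3 - <<'E'
from h import *
s=manip.state();print(inbay(s['tool_pos']));to([*bay(-55,-25)[:2],.0125],YAW+np.pi/2)
E
```

```text
[-52.93451472 -26.91155485]
row [ 4.7  1.9 -2.1] -0.001 | j6 -1.29
```

Call:
play_rows:
  plan:
    - [3, 1, -2, 0, 1]
    - [5, 1, -2, 0, 1]
    - [5, 1, -2, 0, 1]
    - [5, 1, -2, 0, -0.7]
    - [5, 1, -2, 0, -0.7]
    - [5, 1, -2, 0, -0.7]
    - [-40, 1, -2, 0, -0.7]
    - [-100, 1, -2, 0, -0.7]

```text
time: 34.72
tool_pos: [0.4717, 0.1691, 0.1168]
tool_rot: [0.705, 0.03, 0.708, -0.031]
contact_force: [2.2, 0.1, -0.3]
gripper_width: 0.851
```

```bash
python3 - <<'E'
from h import *
items('top4');s=manip.state();print(s['tool_pos'])
to([.547,-.285,.17],YAW+np.pi/2)
E
```

```text
blue [282. 233.] ctr [444. 174.] wh [31. 52.] long axis deg 91.3 inbay [-85. -24.]
white [251. 279.] ctr [281. 265.] wh [100.  96.] long axis deg 47.1 inbay [-255.   54.]
white [305. 233.] ctr [445.  92.] wh [66. 49.] long axis deg 1.3 inbay [ -76. -105.]
white [412. 206.] ctr [ 547. -285.] wh [46. 46.] long axis deg 0.1 inbay [  58. -472.]
white [448. 197.] ctr [ 582. -407.] wh [92. 83.] long axis deg 77.2 inbay [ 102. -591.]
white [297. 193.] ctr [573. 124.] wh [136. 123.] long axis deg 84.9 inbay [ 48. -62.]
white [255. 186.] ctr [605. 269.] wh [102.  99.] long axis deg 84.8 inbay [68. 85.]
[0.4779136  0.17046409 0.12769822]
row [ -42.6 -447.8  108.1] -0.0 | j6 -1.29
```

Call:
play_rows:
  plan:
    - [-45, -20, 0, 0, -0.7]
    - [-45, -448, 108, 0, -0.7]
    - [-45, -448, 108, 0, -0.7]
    - [-45, -448, 108, 0, -0.7]
    - [-45, -448, 108, 0, -0.7]
    - [-45, -448, 108, 0, -0.7]
    - [-45, -448, 108, 0, -0.7]
    - [-45, -448, 108, 0, -0.7]

```text
time: 35.78
tool_pos: [0.5423, -0.2845, 0.1626]
tool_rot: [0.707, 0.03, 0.706, -0.03]
contact_force: [0.2, 0.5, -0.6]
gripper_width: 0.849
```

```bash
python3 - <<'E'
from h import *
to([.547,-.285,.14],YAW+np.pi/2)
f=grab('wrist','w5');hsv=cv2.cvtColor(f['img'],cv2.COLOR_RGB2HSV);P=pts(f)
m=((hsv[...,1]<40)&(abs(P[...,2]-.043)<.012)&(np.hypot(P[...,0]-.547,P[...,1]+.285)<.08)).astype(np.uint8)
c=max(cv2.findContours(m,0,1)[0],key=cv2.contourArea)[:,0];q=(plane(f,c[:,0],c[:,1],.042)[:,:2]*1000).astype(np.float32);print(cv2.minEnclosingCircle(q),c.mean(0))
E
```

```text
row [22.6 -0.1  4.7] -0.001 | j6 -2.09
((542.6707763671875, -286.6382751464844), 25.00689125061035) [313.4375   186.796875]
```

Call:
play_rows:
  plan:
    - [40, -1, 3, 0, -0.7]
    - [95, -1, 3, 0, -0.7]
    - [135, -1, 3, 0, -0.7]
    - [155, -1, 3, 0, -0.7]
    - [155, -1, 3, 0, -0.7]
    - [155, -1, 3, 0, 1]
    - [155, -1, 3, 0, 1]
    - [155, -1, 3, 0, 1]

```text
time: 36.83
tool_pos: [0.547, -0.2848, 0.0105]
tool_rot: [0.708, 0.029, 0.705, -0.031]
contact_force: [0.7, 0.3, 6.9]
gripper_width: 0.548
```

Call:
play_rows:
  plan:
    - [0, 0, 0, 0, 1]
    - [0, 0, 0, 0, 1]
    - [-10, 0, 0, 0, 1]
    - [-50, 0, 0, 0, 1]
    - [-100, 0, 0, 0, 1]
    - [-150, 0, 0, 0, 1]
    - [-170, 0, 0, 0, 1]
    - [-170, 0, 0, 0, 1]

```text
time: 37.83
tool_pos: [0.5455, -0.2839, 0.1788]
tool_rot: [0.707, 0.03, 0.706, -0.031]
contact_force: [0.3, 0.5, -1.3]
gripper_width: 0.544
```

```bash
python3 - <<'E'
from h import *
s=manip.state();print(s['tool_pos'],s['gripper_width'],s['contact_force']);to([*bay(60,-45)[:2],.178],YAW+np.pi/2)
E
```

```text
[ 0.5454992  -0.2838712   0.17877422] 0.5444859915063616 [ 0.29805983  0.54000616 -1.30030581]
row [2.000e-01 4.258e+02 4.100e+00] -0.0 | j6 -2.09
```

Call:
play_rows:
  plan:
    - [0, 60, 1, 0, 1]
    - [0, 120, 1, 0, 1]
    - [0, 180, 2, 0, 1]
    - [0, 240, 3, 0, 1]
    - [0, 300, 3, 0, 1]
    - [0, 360, 4, 0, 1]
    - [0, 415, 4, 0, 1]
    - [0, 426, 4, 0, 1]

```text
time: 38.83
tool_pos: [0.5833, 0.1433, 0.1737]
tool_rot: [0.704, 0.029, 0.709, -0.029]
contact_force: [-0.3, 0.4, -1.9]
gripper_width: 0.546
```

```bash
python3 - <<'E'
from h import *
s=manip.state();print(s['gripper_width']);to([*bay(60,-45)[:2],.014],YAW+np.pi/2)
E
```

```text
0.5460374999194524
row [159.7  -2.9   3.9] 0.004 | j6 -1.37
```

Call:
play_rows:
  plan:
    - [50, 0, 3, 0, 1]
    - [100, 0, 3, 0, 1]
    - [140, 0, 3, 0, 1]
    - [155, 0, 3, 0, 1]
    - [160, 0, 3, 0, 1]
    - [160, 0, 3, 0, 1]

```text
time: 39.58
tool_pos: [0.5893, 0.1401, 0.0187]
tool_rot: [0.707, 0.03, 0.706, -0.03]
contact_force: [-0.9, 0.1, -0.6]
gripper_width: 0.546
```

```bash
python3 - <<'E'
from h import *
s=manip.state();print(inbay(s['tool_pos']),s['contact_force']);to([*bay(60,-45)[:2],.0135],YAW+np.pi/2)
E
```

```text
[ 63.34466532 -44.6377903 ] [-0.89278053  0.05874288 -0.58669455]
row [ 5.2 -0.4 -3.4] -0.001 | j6 -1.37
```

Call:
play_rows:
  plan:
    - [3, 0, -2, 0, 1]
    - [5, 0, -2, 0, 1]
    - [5, 0, -2, 0, 1]
    - [5, 0, -2, 0, -0.7]
    - [5, 0, -2, 0, -0.7]
    - [5, 0, -2, 0, -0.7]
    - [-40, 0, -2, 0, -0.7]
    - [-100, 0, -2, 0, -0.7]

```text
time: 40.58
tool_pos: [0.5845, 0.1402, 0.1163]
tool_rot: [0.705, 0.03, 0.708, -0.031]
contact_force: [1.9, 0.8, 0.6]
gripper_width: 0.85
```

```bash
python3 - <<'E'
from h import *
to([.42,-.25,.20],YAW+np.pi/2)
E
```

```text
row [ -82.6 -402.9 -131. ] -0.001 | j6 -1.37
```

Call:
play_rows:
  plan:
    - [-50, 0, 0, 0, 1]
    - [-80, -60, -20, 0, 1]
    - [-80, -120, -40, 0, 1]
    - [-80, -180, -60, 0, 1]
    - [-80, -240, -80, 0, 1]
    - [-80, -300, -100, 0, 1]
    - [-80, -360, -120, 0, 1]
    - [-80, -400, -131, 0, 1]

```text
time: 41.58
tool_pos: [0.4205, -0.2488, 0.1978]
tool_rot: [0.707, 0.03, 0.706, -0.031]
contact_force: [0.4, -0.3, -0.5]
gripper_width: 0.002
```

```bash
python3 - <<'E'
from h import *
f=items('top5');g=grab('scene','s5')
a=cv2.resize(f['img'][150:270,225:475],(750,360));b=cv2.resize(g['img'][100:240,230:480],(430,240))
o=np.zeros((600,750,3),np.uint8);o[:360]=a;o[360:,:430]=b;cv2.imwrite('pics/chk5.png',o[:,:,::-1])
E
```

```text
blue [282. 224.] ctr [474. 169.] wh [54. 90.] long axis deg 175.4 inbay [-54. -25.]
blue [256. 221.] ctr [481. 262.] wh [56. 90.] long axis deg 174.2 inbay [-55.  68.]
white [252. 279.] ctr [281. 265.] wh [100.  96.] long axis deg 47.1 inbay [-255.   54.]
white [345. 234.] ctr [443. -52.] wh [ 13. 237.] long axis deg 107.3 inbay [ -67. -249.]
white [448. 197.] ctr [ 582. -407.] wh [92. 83.] long axis deg 77.2 inbay [ 102. -591.]
white [284. 211.] ctr [530. 175.] wh [236. 217.] long axis deg 85.0 inbay [  1. -15.]
white [254. 185.] ctr [607. 269.] wh [103. 104.] long axis deg 174.9 inbay [70. 85.]
```

View pics/chk5.png

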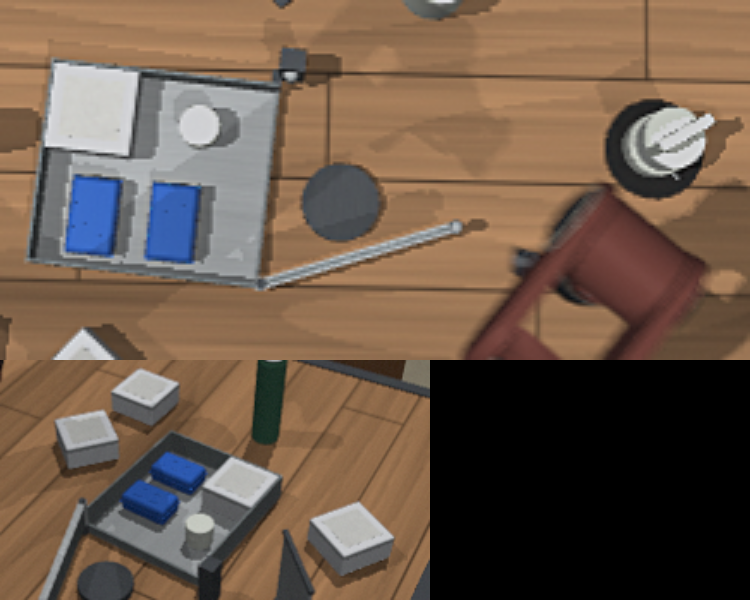

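Bay holds tin in the corner, both cases and the jar, all flat; lamp upright on mat. Now the gate (θ≈1.20).

```bash
python3 - <<'E'
from h import *
s=manip.state();T=toolR()
def wp(th,extra=0,r=188):
    e=4+11*np.sin(th)+14.5*np.cos(th)+extra
    return bay(-115+r*np.cos(th)-e*np.sin(th),-138-r*np.sin(th)-e*np.cos(th),.036)
p0=s['tool_pos'];d=lambda p,o:np.round(T.T@(p-o)*1000)
st=wp(1.20,25);print('standoff',st,d(st,p0));to(st,YAW+np.pi/2)
for th in(1.2,1.05,.9,.75,.6,.45,.3,.2,.12,.06,.02,0,-.02): print(th,d(wp(th),st))
E
```

```text
standoff [ 0.41399925 -0.13066016  0.036     ] [162. 119. -17.]
row [161.6 119.1 -16.9] -0.007 | j6 -2.17
1.2 [-0.  9. 23.]
1.05 [-0. 18. 49.]
0.9 [-0. 31. 73.]
0.75 [-0. 48. 96.]
0.6 [ -0.  68. 116.]
0.45 [ -0.  91. 133.]
0.3 [ -0. 117. 146.]
0.2 [ -0. 135. 153.]
0.12 [ -0. 150. 157.]
0.06 [ -0. 162. 159.]
0.02 [ -0. 170. 160.]
0 [ -0. 174. 160.]
-0.02 [ -0. 178. 160.]
```

Call:
play_rows:
  plan:
    - [0, 60, -17, 0, 1]
    - [0, 119, -17, 0, 1]
    - [10, 119, -17, 0, 1]
    - [70, 119, -17, 0, 1]
    - [130, 119, -17, 0, 1]
    - [162, 119, -17, 0, 1]
    - [162, 119, -17, 0, 1]
    - [162, 119, -17, 0, 1]

```text
time: 42.68
tool_pos: [0.416, -0.1275, 0.037]
tool_rot: [0.707, 0.03, 0.706, -0.031]
contact_force: [-0.1, 0.0, -0.2]
gripper_width: 0.0
```

Call:
play_rows:
  plan:
    - [0, 5, 12, 0, 1]
    - [0, 9, 23, 0, 1]
    - [0, 14, 37, 0, 1]
    - [0, 18, 49, 0, 1]
    - [0, 25, 61, 0, 1]
    - [0, 31, 73, 0, 1]
    - [0, 40, 85, 0, 1]
    - [0, 48, 96, 0, 1]

```text
time: 43.68
tool_pos: [0.5154, -0.0866, 0.0355]
tool_rot: [0.706, 0.03, 0.707, -0.03]
contact_force: [-0.8, -0.9, 1.0]
gripper_width: 0.001
```

```bash
cat >> h.py <<'E'
def gw(ths,r=188):
    s=manip.state();T=toolR();print(inbay(s['tool_pos']).round(1),s['tool_pos'][2].round(3),s['contact_force'].round(1))
    for th in ths:
        e=4+11*np.sin(th)+14.5*np.cos(th)
        p=bay(-115+r*np.cos(th)-e*np.sin(th),-138-r*np.sin(th)-e*np.cos(th),.036);print(th,np.round(T.T@(p-s['tool_pos'])*1000))
E
python3 - <<'E'
from h import *
gw((.75,.65,.55,.45,.38,.3,.25,.2,.15,.1))
E
```

```text
[   9.  -276.9] 0.035 [-0.8 -0.9  1. ]
0.75 [-1. -5. -1.]
0.65 [-1.  7. 12.]
0.55 [-1. 22. 25.]
0.45 [-1. 37. 36.]
0.38 [-1. 49. 43.]
0.3 [-1. 63. 49.]
0.25 [-1. 72. 53.]
0.2 [-1. 82. 56.]
0.15 [-1. 91. 59.]
0.1 [ -1. 101.  61.]
```

Call:
play_rows:
  plan:
    - [0, 7, 12, 0, 1]
    - [0, 22, 25, 0, 1]
    - [0, 37, 36, 0, 1]
    - [0, 49, 43, 0, 1]
    - [0, 63, 49, 0, 1]
    - [0, 72, 53, 0, 1]
    - [0, 82, 56, 0, 1]
    - [0, 91, 59, 0, 1]

```text
time: 44.68
tool_pos: [0.5813, -0.0011, 0.0356]
tool_rot: [0.706, 0.03, 0.707, -0.03]
contact_force: [-0.0, 0.9, -0.3]
gripper_width: -0.001
```

```bash
python3 - <<'E'
from h import *
gw((.15,.1,.05,.03,0,-.03)); items('top6')
E
```

```text
[  67.3 -186. ] 0.036 [-0.   0.9 -0.3]
0.15 [-0.  0.  1.]
0.1 [-0. 10.  3.]
0.05 [-0. 20.  4.]
0.03 [-0. 24.  5.]
0 [-0. 30.  6.]
-0.03 [-0. 36.  6.]
blue [282. 224.] ctr [474. 169.] wh [54. 90.] long axis deg 175.4 inbay [-54. -25.]
blue [256. 221.] ctr [481. 262.] wh [56. 90.] long axis deg 174.2 inbay [-55.  68.]
white [253. 279.] ctr [281. 264.] wh [100.  98.] long axis deg 47.1 inbay [-254.   53.]
white [448. 197.] ctr [ 582. -407.] wh [92. 83.] long axis deg 77.2 inbay [ 102. -591.]
white [282. 212.] ctr [529. 177.] wh [229. 218.] long axis deg 85.5 inbay [  1. -13.]
white [254. 185.] ctr [607. 269.] wh [103. 104.] long axis deg 174.9 inbay [70. 85.]
```

Call:
play_rows:
  plan:
    - [0, 5, 2, 0, 1]
    - [0, 10, 3, 0, 1]
    - [0, 15, 4, 0, 1]
    - [0, 20, 4, 0, 1]
    - [0, 24, 5, 0, 1]
    - [0, 28, 6, 0, 1]
    - [0, 32, 6, 0, 1]
    - [0, 34, 6, 0, 1]

```text
time: 45.72
tool_pos: [0.5899, 0.0301, 0.0361]
tool_rot: [0.706, 0.028, 0.707, -0.031]
contact_force: [-4.9, -11.5, 4.9]
gripper_width: 0.0
```

```bash
python3 - <<'E'
from h import *
gw((0,)); grab('wrist','w7'); f=grab('scene','s7');g=load('w7')
o=np.zeros((580,760,3),np.uint8);o[:330,:500]=cv2.resize(f['img'][120:252,250:450],(500,330));o[330:,:400]=cv2.resize(g['img'],(400,250));cv2.imwrite('pics/chk7.png',o[:,:,::-1])
E
```

```text
[  73.3 -154.3] 0.036 [ -4.9 -11.5   4.9]
0 [ 0. -2. -0.]
```

View pics/chk7.png

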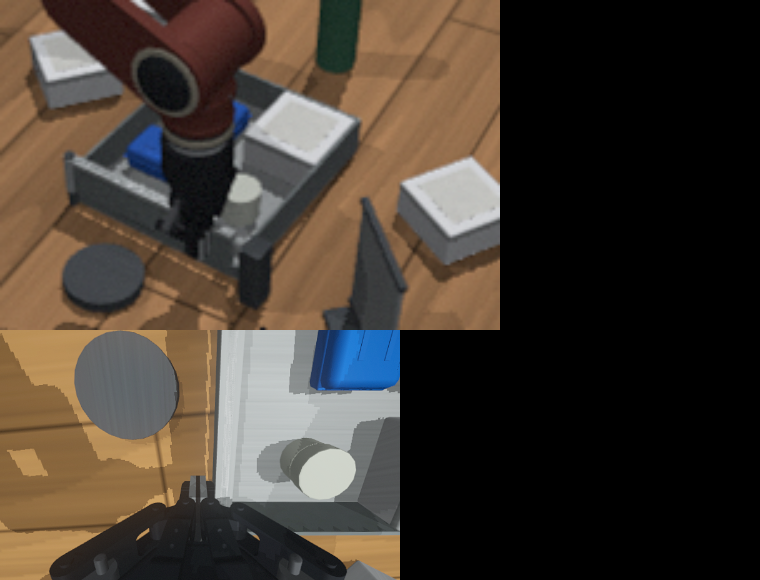

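Gate stopped at the expected shut position with 11.5 N. One more firm nudge, then back off in -y and rise.

Call:
play_rows:
  plan:
    - [0, 2, 0, 0, 1]
    - [0, 3, 0, 0, 1]
    - [0, -10, 0, 0, 1]
    - [0, -40, 0, 0, 1]
    - [-20, -80, 0, 0, 1]
    - [-80, -120, 0, 0, 1]
    - [-140, -180, -40, 0, 1]
    - [-190, -240, -80, 0, 1]

```text
time: 46.82
tool_pos: [0.5217, -0.1605, 0.1883]
tool_rot: [0.707, 0.03, 0.706, -0.03]
contact_force: [0.9, -0.6, 0.2]
gripper_width: -0.003
```

```bash
python3 - <<'E'
from h import *
f=items('top8');g=grab('scene','s8')
a=cv2.resize(f['img'][150:250,225:475],(750,300));b=cv2.resize(g['img'][110:380,140:480],(378,300))
o=np.zeros((600,750,3),np.uint8);o[:300]=a;o[300:,:378]=b;o[300:,378:]=cv2.resize(g['img'][170:250,270:370],(372,300));cv2.imwrite('pics/chk8.png',o[:,:,::-1])
P=pts(f);B=inbay(P);m=(P[...,2]>.055)&(P[...,2]<.09)&(abs(B[...,0])<105)&(B[...,1]<-110)&(B[...,1]>-300);print('gate pts y vs x',[(x,np.median(B[...,1][m&(abs(B[...,0]-x)<15)]).round(1)) for x in(-80,-40,0,40,80)])
print(manip.state()['tool_pos'],manip.state()['time'])
E
```

```text
blue [282. 224.] ctr [474. 170.] wh [54. 91.] long axis deg 174.9 inbay [-54. -25.]
blue [256. 221.] ctr [480. 263.] wh [56. 90.] long axis deg 174.2 inbay [-56.  68.]
white [253. 279.] ctr [281. 264.] wh [100.  98.] long axis deg 47.1 inbay [-254.   53.]
white [449. 197.] ctr [ 580. -419.] wh [64. 84.] long axis deg 164.4 inbay [ 101. -603.]
white [286. 210.] ctr [538. 170.] wh [246. 234.] long axis deg 85.0 inbay [  9. -19.]
white [254. 185.] ctr [607. 269.] wh [103. 104.] long axis deg 174.9 inbay [70. 85.]
gate pts y vs x [(-80, np.float64(-136.0)), (-40, np.float64(-136.0)), (0, np.float64(-136.6)), (40, np.float64(-136.6)), (80, np.float64(-137.2))]
[ 0.52284832 -0.1633971   0.19224895] 46.925
```

View pics/chk8.png

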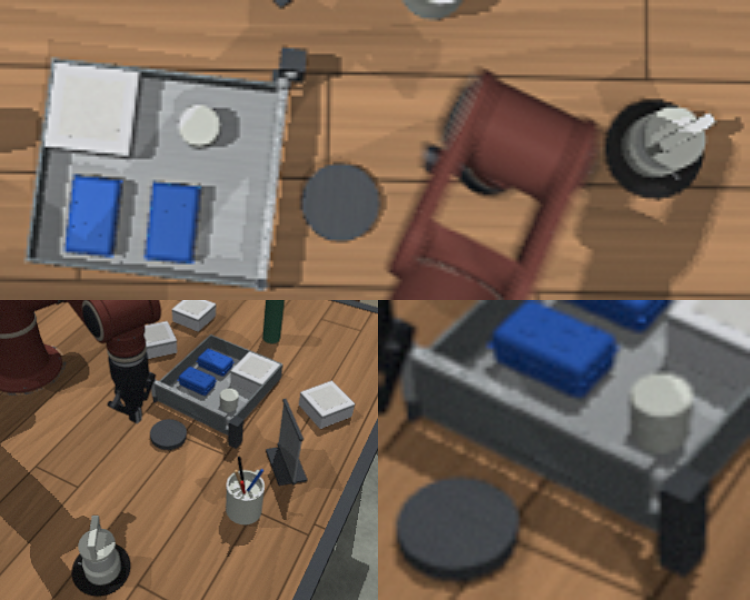

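```bash
python3 -c "
from plant import manip
print(manip.job_done())"
```

```text
the job is handed in; nothing more can be done
None
```

I finished all the steps in the order asked and handed the job in at about 47 s of robot time. I got no verdict back.

- **Lamp:** I lifted it by its handle onto the mat. The last pictures show it upright and inside the mat's rim.
- **Tin:** I pushed it to the back wall, then to the +x wall. The fingers stopped against resistance at about 27 N and 21 N, within 1.5 mm of where "fully home" should be. The last top view shows it square in the corner. The camera put its centre about 5 mm off in both x and y. That outline took in the pale wall tops, so I went by the finger contact.
- **Cases and jar:** Two blue cases and one jar were there, and I saw no second jar. All three lie flat in the bay, and the last top view shows the cases' tops up and the jar upright.
- **Gate:** I shut it last, pushing with about 11.5 N. After I backed off, the depth readings put it along y = -136 to -137 mm over its whole length, meaning fully shut. There was no direct reading of the click.
- **Other checks:** I didn't touch the spray can, mug or mirror. The wrist and top cameras disagreed by 4–6 mm on the second case and the jar, and I aimed between the two; both grasps held.

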